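Draw a sample chamber tight with its cam lock

ROBOT

A 6-joint arm with a two-finger parallel gripper is mounted at the origin on the work surface. World frame = base frame: x ahead of the robot, y to its left, z up, the work surface at z = 0. Lengths are in m, angles in rad, forces in N, time in s.
With the tool pointing down it reaches from about 0.275 to 0.75 m from the base axis. Payload 10.2 kg.
Tool frame: the origin (TCP) lies on the mounting face of the last link; the fingertips stand ahead of it and the grasp point (between the pads) lies 147 mm ahead of it (arm.finger_overhang is the z of the fingertips in the tool frame, in m); z points along the fingers, y is the line along which they close (so a half turn about z gives the same grasp; the last joint's range is limited). The gripper opens to 88 mm and grips with 3 to 60 N. Pads are 18 mm wide; open, the fingers measure 123 mm over their backs; the gripper's body (75 mm by 187 mm) begins 45 mm behind the grasp point.
Start: joints at [-1.345, 0.313, 1.498, -0, 1.331, -0.223], TCP at [0.228, -0.473, 0.405] pointing down, gripper open.
Joint ranges: [-2.94, 2.94], [-0.97, 2.17], [0.19, 2.56], [-1.23, 4.37], [0.02, 3.11], [-2.88, 2.88]. Speed limits (rad/s): [2.39, 2.39, 3.01, 3.14, 3.14, 3.14].

INTERFACE

Orientations are given as a unit quaternion [w, x, y, z].
In Python, from cell import arm gives the robot as it stands.
- The arm moves only by the shell command python3 -m crank 'ROWS' [FORCE]. ROWS is a JSON object of lists of equal length, an entry for each row: "travel": the shift along the world's x, y, z scaled (see below), a list of three; "turn": the turn, a rotation vector about the world's x, y, z scaled (see below), a list of three; "grip": the opening, from 0 (shut) to 1 (fully open). In form: {"travel": [[dx, dy, dz], ...], "turn": [[wx, wy, wz], ...], "grip": [grip, ...]}. A call has 1 to 8 rows; each row is the pose to reach, as a shift and turn from the pose commanded when the call began, turning the shorter way round; what a row does not reach only later rows make up. The controller multiplies each number of a shift by 300 mm and each number of a turn by 180 degrees. A row lasts 1/8 s, in which the tool goes at most 62.5 mm and 10.7 degrees, less where a joint would pass 70% of its speed; a pose out of reach is approached as far as the arm can. A call with a number of a shift or a turn outside -1 to 1 is refused whole. A call with a gripper value outside its range is refused whole. The fingers move at their own pace and stop on an object; FORCE is the grip in N (left out, the last holds). Time passes only in rows, so rows that repeat a pose let the fingers close. It gives the time, the measured TCP pose, the force, the opening and the grip force at its end, in the units of the state.
- arm.state(): the state, without advancing time (a new reading comes with each control period).
- arm.grab_frame(name): name is "scene" or "top"; returns the picture (480x640x3 uint8, red, green, blue); there is no depth.
- arm.camera_info(name): a dict with "fovy" (degrees; the focal length in pixels is half the picture's height over the tangent of half this angle, whatever the lens; pixels are square), "cx", "cy" (the principal point, pixels), "dist" ([k1, k2, p1, p2, k3] as OpenCV has them; the pictures are not rectified), "R" (3x3) and "t" (3): a world point X has camera coordinates R X + t. Camera axes: x right, y down, z forward; pixel columns grow to the right and rows downward; lengths in m; the calibration is good to about 2 mm. A picture is of the moment at which its call begins. camera_info takes no time and is no camera call.
- arm.close_job(): hands the job in; it is judged then, once.
Trained networks look in the newest picture that a camera, given by its name, has taken for a name from the list of things; names that differ only in an ending like _2 or _b are one class to them, and where a whole thing is asked for, a point or a joint stands for the part that bears it (a point fixed in the world has none). Each returns a list of dicts, best first, with "score" (0 to 1); they miss things now and then, are a little off and sometimes report something else, mostly with a low value. They report only what shows in the picture. A call takes as long as a camera call.
- arm.spot_in(camera, target): "centre" ([column, row] in pixels, amid what is visible of it).
- arm.masks_of(camera, target): "mask" (480x640 bool, what is visible of it) and "centre" ([column, row] in pixels, amid what is visible of it).
- arm.pinpoint(camera, target): "centre" ([column, row] in pixels: a listed point, or the origin of a listed thing).
The state is a dict: "time": time; "joint_pos": joint angles; "dq": joint speeds; "joint_efforts": joint torques, N m; "position": TCP position; "ee_rot": TCP orientation; "ft_force": force on the tool from outside, world axes, zero at the start; "wrist_torque": the same for the moment, N m; "width": finger opening in m; "grasp_force": force on a finger pad.
Only numpy, scipy, OpenCV 4.12 (cv2) and the standard library are available. Lean on these libraries where they do the work, as an engineer would, in place of code of your own. Each camera call takes 0.05 s, during which the arm holds its last target. There are 200 camera calls.

TASK

Slide the sample block along its base until the bolt head is in the mouth of the cam, then turn the cam clockwise about half a turn so that its hook draws the block up tight against the rubber seal. Where it comes up firm differs, so feel for it: stop once it is firm and do not force it, then let go. Leave the other things on the bench where they are.

Things in the scene. Friction and masses are not known exactly. Their poses are not given: they have to be found in the camera images.
- base: fixed grey base plate 110 x 245 x 15 mm; origin on the bench under the cam axis, +y along the plate towards the block, z up. Plate reaches y -50 to 195 mm, its two rails guide the block. A black two-part rubber seal, 28 mm high, stands across it about 48 to 62 mm from the cam axis with a 16 mm gap for the bolt; its place differs by 5 mm from start to start and is not reported.
- cam: steel cam disc, 82 mm across, on the plate; origin on its upright axis, 15 mm above the bench. Black wing on top: 80 mm along cam y, 14 mm thick (x), 34 to 66 mm above the origin, to grip or push. Turns clockwise from above: 0 (x axes of cam and base agree, mouth towards base +y; a stop) to 4 rad (a stop); starts at 0 to 0.4. Stays where left (drag 0.08 N m).
- block: loose aluminium block 80 x 80 x 30 mm, 0.5 to 0.8 kg, lying in the rails; origin at the bottom of its front (cam side) face, +y away from the cam, front starts 86 to 106 mm from the cam axis. Black upright fin to hold: 50 mm wide (x), 12 mm thick (y), centred 58 mm behind the front, 30 to 62 mm above the origin. Steel bolt 10 mm wide reaches 47 mm ahead, top 29 mm above the origin.
- bolt_head (a point): bolt head: the middle of an 8 mm round pin hanging from the bolt's tip, 42 mm ahead of the block's front. The spiral hook on the disc catches it when it is 15 to 28 mm from the cam axis. Turning draws the block 4 mm per rad; it meets the firm seal at 1.8 rad or later and is tight by 3.5. Properly firm takes 0.35 to 0.5 N m to turn (14 N pushing 30 mm out on the wing); over 0.6 N m is forcing.
- jar: bystander: small jar 56 mm across, 70 mm high; origin at the centre of its underside
- bottle: bystander: white bottle 60 mm across, 150 mm high; origin at the centre of its underside
- cup: bystander: black ring 52 mm across, 20 mm high, an empty sample cup; origin at the centre of its underside

How it is judged:
On the way:
1. the bolt head is in the mouth of the cam (horizontal distance between bolt_head and cam below 0.028 m), for 0.2 s.
At the end, for the whole second after the job is handed in: The bolt head is within 21.5 mm of the cam axis, the cam's hook alone holds it with a pull of 10 to 60 N against the seal, and the block is at rest (contact force between cam and block between 10 and 60 N and horizontal distance between bolt_head and cam below 0.0215 m and linear speed of block below 0.01 m/s); the robot touches nothing.
It fails at once if the cam is forced: its hook pulls the bolt with more than 60 N (contact force between cam and block above 60 N).
It fails at once if a bystander is moved more than 20 mm (distance of any of jar, bottle, cup from where it was at the start of the episode above 0.02 m).
It also fails if it takes over 64 s, if anything falls off the work surface, if the arm or the gripper's body presses on something with over 40 N, if the wrist force passes 120 N, or if a joint passes its speed limit or range.

## Working session

There is one attempt and no reset: what is moved stays moved. The work goes in short steps, Python scripts to look and compute and a shell command to move; the robot and the scene stay as the last step left them, time stands still between calls to the robot, and variables do not carry over. Pictures are saved under pics/ and viewed, at most 10 in all, crops included, and the job is handed in when it is done.

```bash
mkdir -p pics; ls; cat > h.py <<'E'
import numpy as np, cv2
from cell import arm
def ray(cam,px,z):
    c=arm.camera_info(cam); f=240/np.tan(np.radians(c['fovy'])/2)
    K=np.array([[f,0,c['cx']],[0,f,c['cy']],[0,0,1]]); 
    u=cv2.undistortPoints(np.array([[px]],float),K,np.array(c['dist'],float))[0,0]
    R=np.array(c['R']);t=np.array(c['t']); o=-R.T@t; d=R.T@np.array([u[0],u[1],1])
    return o+d*(z-o[2])/d[2]
E
python3 - <<'E'
from h import *
for n in ("top","scene"):
    cv2.imwrite(f"pics/{n}0.png",arm.grab_frame(n)[:,:,::-1])
    for th,z in (("base",0),("cam",.015),("block",.015),("bolt_head",.035),("jar",0),("bottle",0),("cup",0)):
        r=arm.pinpoint(n,th)[:2]
        for q in r: print(n,th,round(q['score'],2),np.round(q['centre'],1),np.round(ray(n,q['centre'],z),4))
print(arm.state())
E
```

```text
pics
top base 0.97 [400.3 238. ] [ 0.6024 -0.135   0.    ]
top cam 0.72 [400.  233.3] [ 0.6108 -0.1328  0.015 ]
top block 0.77 [355.7 212.3] [ 0.652  -0.0422  0.015 ]
top bolt_head 0.94 [376.6 224.7] [ 0.6255 -0.0839  0.035 ]
top jar 0.97 [176.2 273.1] [0.5209 0.3251 0.    ]
top bottle 0.66 [516.9 231.5] [ 0.6204 -0.3732  0.    ]
top bottle 0.45 [372.2 221.1] [ 0.6362 -0.0768  0.    ]
top cup 0.92 [509.1 297.5] [ 0.4854 -0.3573  0.    ]
scene base 0.75 [265.5 261.5] [ 0.6002 -0.1319  0.    ]
scene cam 0.73 [261.9 255.3] [ 0.6027 -0.1379  0.015 ]
scene block 0.61 [295.1 283.1] [ 0.6538 -0.0294  0.015 ]
scene block 0.21 [262.3 258.6] [ 0.6125 -0.1306  0.015 ]
scene bolt_head 0.93 [277.7 263.4] [ 0.6371 -0.0775  0.035 ]
scene bolt_head 0.4 [167.6 237.2] [ 0.6617 -0.3346  0.035 ]
scene jar 0.78 [502.  304.1] [0.5175 0.3341 0.    ]
scene bottle 0.75 [164.9 237.4] [ 0.6238 -0.3823  0.    ]
scene cup 0.81 [214.8 211.4] [ 0.4775 -0.3547  0.    ]
scene cup 0.72 [263.3 253.7] [ 0.5777 -0.1518  0.    ]
{'time': 0.8, 'joint_pos': array([-1.34536662e+00,  3.12893547e-01,  1.49772709e+00, -6.86691898e-06,
        1.33097913e+00, -2.23371574e-01]), 'dq': array([ 0.00106117,  0.00093483,  0.00093571,  0.00165527, -0.00010799,
        0.00106065]), 'joint_efforts': array([-9.14132434e-04, -4.02097178e+01, -2.52407867e+01,  6.94044214e-02,
        3.19431955e-02, -1.80938315e-05]), 'position': array([ 0.22779244, -0.47300887,  0.40471327]), 'ee_rot': array([-3.55211513e-06,  9.74927472e-01,  2.22522865e-01, -3.33885295e-06]), 'ft_force': array([-0.17486841,  0.09149119, -0.12471561]), 'wrist_torque': array([ 0.03959951, -0.03096622,  0.01378459]), 'grasp_force': 0.0, 'width': 0.08789038634842637}
```

View pics/top0.png

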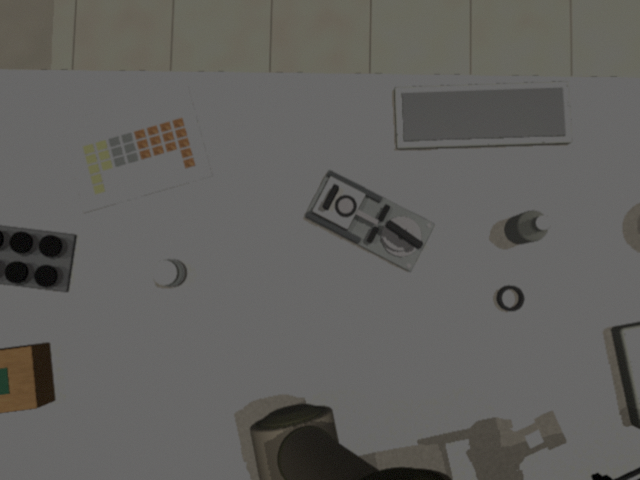

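View pics/scene0.png

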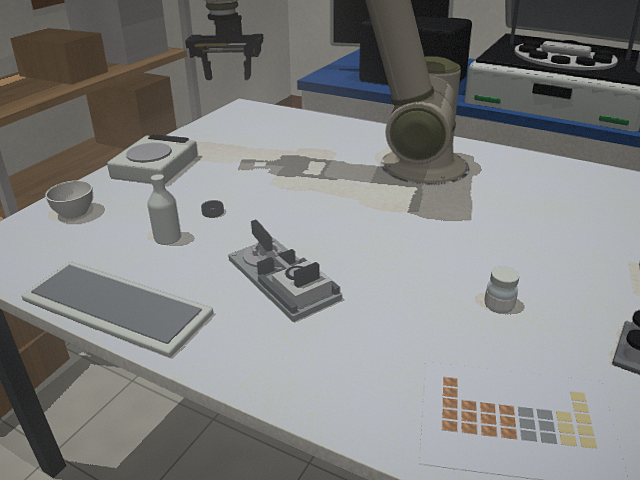

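The top picture shows the fixture: wing at about (404,234), fin at (331,197), and seal pieces at about (382,213) and (371,235). The bottle (525,228), cup (510,298) and jar (170,273) are well away. Next I'll measure the axis directions on a zoomed crop.

```bash
python3 - <<'E'
from h import *
im=arm.grab_frame("top")
crop=im[160:280,295:445]; cv2.imwrite("pics/crop0.png",cv2.convertScaleAbs(cv2.resize(crop,None,fx=5,fy=5,interpolation=cv2.INTER_CUBIC),alpha=2)[:,:,::-1])
m=arm.masks_of("top","base")[0]; print(m['score'],m['mask'].sum())
ys,xs=np.nonzero(m['mask']); P=np.array([ray("top",(x,y),.015)[:2] for x,y in zip(xs,ys)])
r=cv2.minAreaRect((P*1000).astype(np.float32)); print(r, cv2.boxPoints(r))
g=im.max(2).astype(int)
d=((g<38)).astype(np.uint8); d[:160]=0;d[285:]=0;d[:,:295]=0;d[:,445:]=0
n,l,s,c=cv2.connectedComponentsWithStats(d)
for i in range(1,n):
    if s[i,4]>25:
        ys,xs=np.nonzero(l==i);P=np.array([ray("top",(x,y),.079)[:2] for x,y in zip(xs,ys)])*1000
        print(s[i],c[i],cv2.minAreaRect(P.astype(np.float32)))
E
```

```text
0.93 4566Traceback (most recent call last):
  File "<stdin>", line 5, in <module>
  File "h.py", line 4, in ray
    c=arm.camera_info(cam); f=240/np.tan(np.radians(c['fovy'])/2)
ValueError: time passes only in moves, steps and waits
```

View pics/crop0.png

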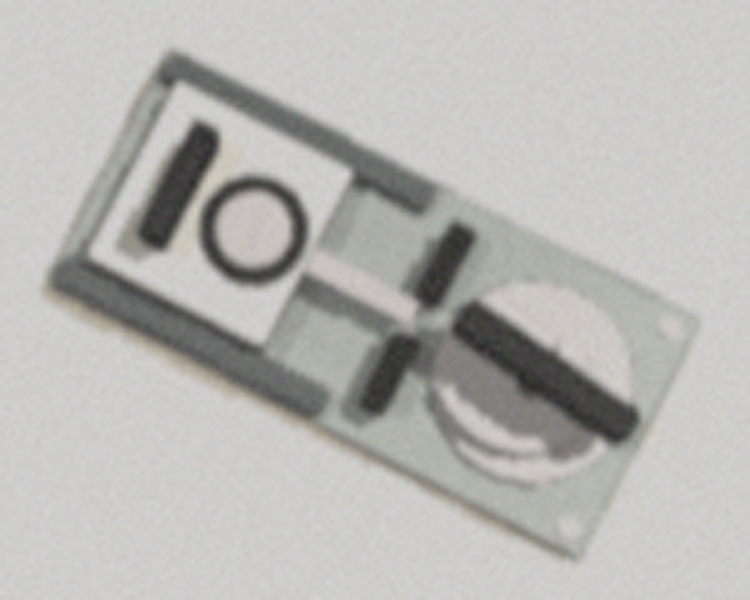

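The crop shows the wing running from crop (460,316) to (633,428), the fin centred at (180,187), and plate corners near (165,55), (48,285), (700,320) and (578,558). I'll convert these with the calibration.

```bash
cat > h.py <<'E'
import numpy as np, cv2
from cell import arm
_c={n:arm.camera_info(n) for n in("top","scene")}
def ray(cam,px,z):
    c=_c[cam]; f=240/np.tan(np.radians(c['fovy'])/2)
    K=np.array([[f,0,c['cx']],[0,f,c['cy']],[0,0,1]])
    u=cv2.undistortPoints(np.array([[px]],float),K,np.array(c['dist'],float))[0,0]
    R=np.array(c['R']);t=np.array(c['t']); o=-R.T@t; d=R.T@np.array([u[0],u[1],1])
    return o+d*(z-o[2])/d[2]
E
python3 - <<'E'
from h import *
W=lambda x,y,z: ray("top",(x/5+295-.4,y/5+160-.4),z)[:2]*1000
for n,a in dict(w0=(460,316,81),w1=(633,428,81),fin=(180,187,77),f0=(206,130,77),f1=(155,243,77),c1=(165,55,15),c2=(48,285,15),c3=(700,320,15),c4=(578,558,15),bl=(350,175,45),bl2=(262,347,45),b3=(180,85,45),b4=(90,260,45)).items(): print(n,W(a[0],a[1],a[2]/1000).round(1))
E
```

```text
w0 [ 625.  -100.4]
w1 [ 583.3 -167. ]
fin [673.6   8.2]
f0 [696.   -1.4]
f1 [651.6  17.4]
c1 [736.9  16.9]
c2 [641.3  62.6]
c3 [ 631.9 -202.6]
c4 [ 534.5 -154.3]
bl [684.2 -58.6]
bl2 [614.9 -24.9]
b3 [719.2   9.8]
b4 [648.3  44.1]
```

```bash
python3 -c "
from cell import arm; print(arm.finger_overhang)"
python3 -m crank '{"travel":[[0.9,1,0],[0.9,1,0],[0.9,1,0],[0.9,1,0],[0.9,1,0],[0.9,1,0],[0.9,1,0],[0.9,1,0]],"turn":[[0,0,0.42],[0,0,0.42],[0,0,0.42],[0,0,0.42],[0,0,0.42],[0,0,0.42],[0,0,0.42],[0,0,0.42]],"grip":[0.7,0.7,0.7,0.7,0.7,0.7,0.7,0.7]}' 30; python3 -c "
from cell import arm; print(arm.state()['joint_pos'])"
```

```text
0.166
time: 1.9
position: [0.4985, -0.1718, 0.4045]
ee_rot: [-0.0, 0.633, 0.774, -0.0]
ft_force: [-0.0, -0.0, 0.2]
width: 0.0618
grasp_force: 0.0
[-5.54288767e-01  3.17996505e-01  1.49127206e+00 -3.10332897e-06
  1.33255900e+00 -7.54416625e-01]
```

```bash
python3 -m crank '{"travel":[[0.584,0.6,-0.2],[0.584,0.6,-0.4],[0.584,0.6,-0.4],[0.584,0.6,-0.4],[0.584,0.6,-0.4],[0.584,0.6,-0.4],[0.584,0.6,-0.4],[0.584,0.6,-0.4]],"turn":[[0,0,0.293],[0,0,0.293],[0,0,0.293],[0,0,0.293],[0,0,0.293],[0,0,0.293],[0,0,0.293],[0,0,0.293]],"grip":[0.6,0.6,0.6,0.6,0.6,0.6,0.6,0.6]}'; python3 - <<'E'
from h import *
print(arm.state()['joint_pos'])
cv2.imwrite("pics/s1.png",cv2.resize(arm.grab_frame("scene")[180:340,200:400],None,fx=3.5,fy=3.5)[:,:,::-1])
E
```

```text
time: 2.9
position: [0.6726, 0.0056, 0.2859]
ee_rot: [0.001, 0.226, 0.974, -0.0]
ft_force: [0.0, 0.1, 0.7]
width: 0.0532
grasp_force: 0.0
[-1.65499795e-01  7.38709240e-01  1.14093816e+00 -1.56783741e-04
  1.26054649e+00 -1.27958451e+00]
```

View pics/s1.png

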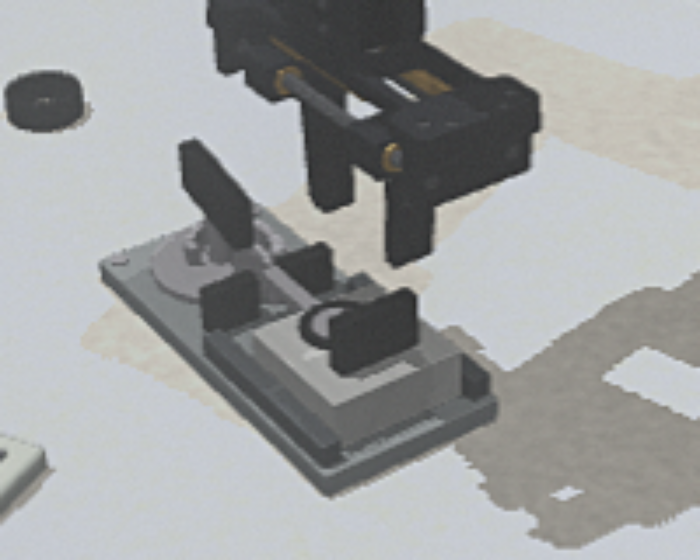

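The gripper hangs over the block, with its fingers (crop (330,190) and (410,240)) lined up along the base on either side of the fin at (372,330). I'll descend and close.

```bash
python3 -m crank '{"travel":[[0,0,-0.12],[0,0,-0.225],[0,0,-0.225],[0,0,-0.225],[0,0,-0.225],[0,0,-0.225],[0,0,-0.225],[0,0,-0.225]],"turn":[[0,0,0],[0,0,0],[0,0,0],[0,0,0],[0,0,0],[0,0,0],[0,0,0],[0,0,0]],"grip":[0.6,0.6,0.6,0,0,0,0,0]}' 25
```

```text
time: 3.95
position: [0.6731, 0.0071, 0.2177]
ee_rot: [0.0, 0.224, 0.974, 0.0]
ft_force: [0.3, 0.8, 2.3]
width: 0.0119
grasp_force: 25.0
```

```bash
python3 -m crank '{"travel":[[-0.008,-0.016,0],[-0.016,-0.032,0],[-0.024,-0.048,0],[-0.032,-0.064,0],[-0.04,-0.08,0],[-0.047,-0.096,0],[-0.047,-0.096,0],[-0.047,-0.096,0]],"turn":[[0,0,0],[0,0,0],[0,0,0],[0,0,0],[0,0,0],[0,0,0],[0,0,0],[0,0,0]],"grip":[0,0,0,0,0,0,0,0]}'
python3 - <<'E'
from h import *
im=arm.grab_frame("scene"); cv2.imwrite("pics/s2.png",cv2.resize(im[190:330,210:370],None,fx=4.5,fy=4.5,interpolation=cv2.INTER_CUBIC)[:,:,::-1])
for n in("top","scene"):
    if n=="top": arm.grab_frame(n)
    for th,z in (("cam",.015),("bolt_head",.035)):
        for q in arm.pinpoint(n,th)[:1]: print(n,th,round(q['score'],2),np.round(q['centre'],1),np.round(ray(n,q['centre'],z),4))
E
```

```text
time: 4.95
position: [0.6587, -0.0227, 0.2176]
ee_rot: [0.0, 0.225, 0.974, -0.001]
ft_force: [-1.2, -1.2, 6.3]
width: 0.0121
grasp_force: 25.0
top cam 0.93 [399.4 234.5] [ 0.6084 -0.1316  0.015 ]
top bolt_head 0.6 [508.1 299.5] [ 0.4822 -0.3453  0.035 ]
scene cam 0.87 [261.9 257.6] [ 0.6098 -0.1333  0.015 ]
scene bolt_head 0.95 [265.5 253.9] [ 0.6199 -0.1167  0.035 ]
```

View pics/s2.png

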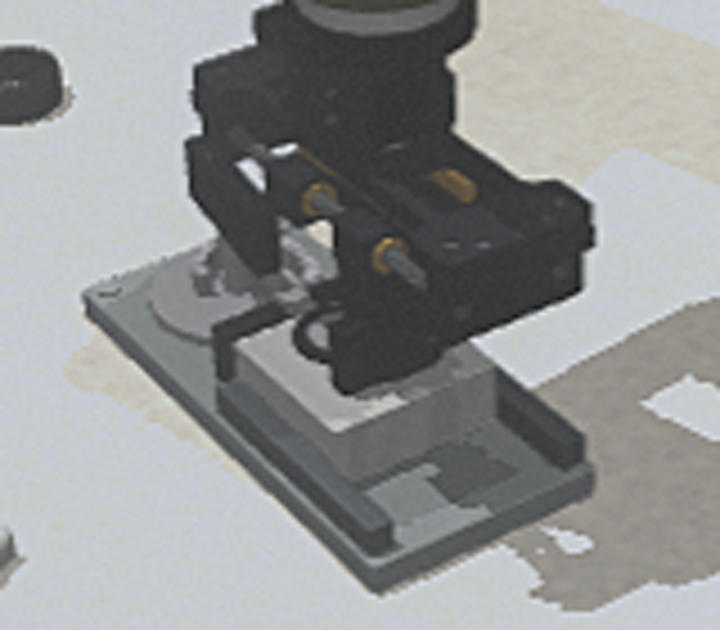

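The block now sits close to the seal and the bolt tip is under the disc edge (crop about (290,285)). Measured from the grasp, the head is about 23 mm from the cam axis, so it is in the mouth. I'll release and go to the wing.

```bash
python3 -m crank '{"travel":[[0,0,0],[0,0,0],[0,0,0.1],[0,0,0.2],[-0.1,-0.2,0.2],[-0.185,-0.379,0.2],[-0.185,-0.379,0.2],[-0.185,-0.379,0.2]],"turn":[[0,0,0],[0,0,0],[0,0,0],[0,0,0],[0,0,-0.533],[0,0,-0.533],[0,0,-0.533],[0,0,-0.533]],"grip":[0.5,0.5,0.5,0.5,0.5,0.5,0.5,0.5]}'
python3 -m crank '{"travel":[[0,0,0],[0,0,0],[0,0,0],[0,0,0],[0,0,0],[0,0,0],[0,0,0],[0,0,0]],"turn":[[0,0,-0.294],[0,0,-0.294],[0,0,-0.294],[0,0,-0.294],[0,0,-0.294],[0,0,-0.294],[0,0,-0.294],[0,0,-0.294]],"grip":[0.5,0.5,0.5,0.5,0.5,0.5,0.5,0.5]}'
python3 - <<'E'
from h import *
s=arm.state();print(s['joint_pos'],s['wrist_torque'],np.degrees(2*np.arctan2(s['ee_rot'][2],s['ee_rot'][1])))
im=arm.grab_frame("scene"); cv2.imwrite("pics/s3.png",cv2.resize(im[190:330,210:370],None,fx=4.5,fy=4.5,interpolation=cv2.INTER_CUBIC)[:,:,::-1])
E
```

```text
time: 6.25
position: [0.6029, -0.1364, 0.2769]
ee_rot: [-0.0, 0.569, 0.822, -0.0]
ft_force: [0.3, -1.3, -0.5]
width: 0.0439
grasp_force: 0.0
time: 7.25
position: [0.6034, -0.1355, 0.2771]
ee_rot: [-0.0, 0.873, 0.487, -0.0]
ft_force: [-0.4, -1.1, 0.4]
width: 0.0439
grasp_force: 0.0
[-4.10147475e-01  6.32601864e-01  1.35403897e+00 -1.02112022e-05
  1.15515581e+00  1.43620288e-01] [-0.0500235  -0.04988857 -0.03650459] 58.27168065110584
```

View pics/s3.png

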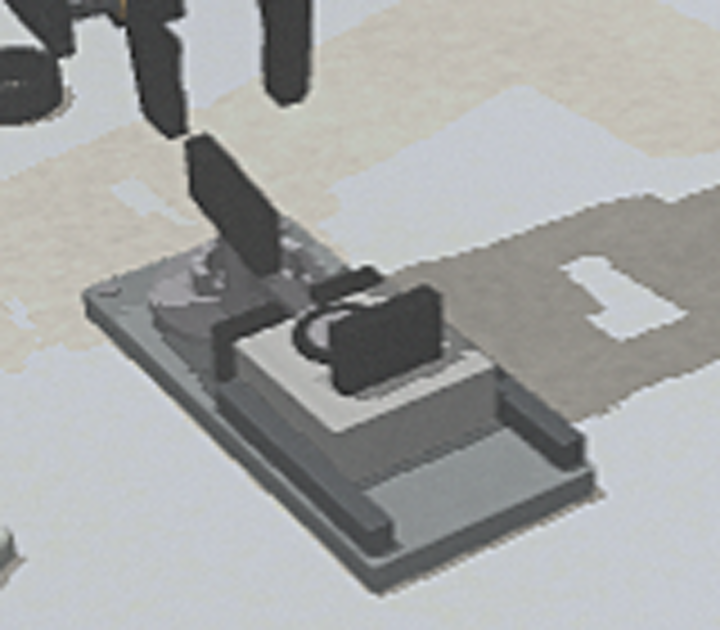

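The block is released and seated by the seal. The fingers hang above and astride the wing (crop (230,200)), so I'll descend and grip it.

```bash
python3 -m crank '{"travel":[[0.002,0.003,-0.1],[0.002,0.003,-0.188],[0.002,0.003,-0.188],[0.002,0.003,-0.188],[0.002,0.003,-0.188],[0.002,0.003,-0.188],[0.002,0.003,-0.188],[0.002,0.003,-0.188]],"turn":[[0,0,0],[0,0,0],[0,0,0],[0,0,0],[0,0,0],[0,0,0],[0,0,0],[0,0,0]],"grip":[0.5,0.5,0.5,0.1,0,0,0,0]}' 30
cat > st.py <<'E'
import numpy as np
from cell import arm
s=arm.state();print(s['joint_pos'][5].round(3),'tau',s['wrist_torque'].round(3),'F',s['ft_force'].round(1),'hd',np.degrees(2*np.arctan2(s['ee_rot'][2],s['ee_rot'][1])).round(2))
p=s['position'];r=p-np.array([.604,-.1342,p[2]]);F=s['ft_force'];print('tz axis',s['wrist_torque'][2]+r[0]*F[1]-r[1]*F[0])
E
python3 st.py
```

```text
time: 8.3
position: [0.6045, -0.1349, 0.2216]
ee_rot: [0.001, 0.874, 0.486, 0.001]
ft_force: [4.9, -1.8, 1.6]
width: 0.0137
grasp_force: 29.9
0.147 tau [-0.25  -0.688 -0.029] F [ 4.9 -1.8  1.6] hd 58.16
tz axis -0.02628724166209339
```

```bash
python3 -m crank '{"travel":[[0,0,0],[0,0,0],[0,0,0],[0,0,0],[0,0,0],[0,0,0],[0,0,0],[0,0,0]],"turn":[[0,0,-0.05],[0,0,-0.1],[0,0,-0.15],[0,0,-0.2],[0,0,-0.25],[0,0,-0.3],[0,0,-0.35],[0,0,-0.38]],"grip":[0,0,0,0,0,0,0,0]}'; python3 st.py
```

```text
time: 9.3
position: [0.6044, -0.1347, 0.2216]
ee_rot: [0.0, 0.996, -0.091, 0.001]
ft_force: [3.3, 0.2, 1.9]
width: 0.0139
grasp_force: 29.9
1.345 tau [-0.019 -0.57   0.057] F [3.3 0.2 1.9] hd -10.45
tz axis 0.05883504262402232
```

```bash
python3 -m crank '{"travel":[[0,0,0],[0,0,0],[0,0,0],[0,0,0],[0,0,0]],"turn":[[0,0,-0.04],[0,0,-0.08],[0,0,-0.12],[0,0,-0.14],[0,0,-0.15]],"grip":[0,0,0,0,0]}'; python3 st.py
python3 -m crank '{"travel":[[0,0,0],[0,0,0],[0,0,0],[0,0,0]],"turn":[[0,0,-0.01],[0,0,-0.02],[0,0,-0.03],[0,0,-0.04]],"grip":[0,0,0,0]}'; python3 st.py
```

```text
time: 9.93
position: [0.6044, -0.1346, 0.2216]
ee_rot: [-0.0, 0.948, -0.32, 0.001]
ft_force: [6.1, 0.5, 3.3]
width: 0.0136
grasp_force: 29.9
1.813 tau [ 0.146 -0.702  0.089] F [6.1 0.5 3.3] hd -37.29
tz axis 0.09139304526236845
time: 10.42
position: [0.6044, -0.1346, 0.2216]
ee_rot: [-0.0, 0.926, -0.378, 0.001]
ft_force: [5.4, 0.8, 3.7]
width: 0.0139
grasp_force: 29.9
1.939 tau [ 0.218 -0.817  0.132] F [5.4 0.8 3.7] hd -44.47
tz axis 0.13440578951289633
```

```bash
for i in 1 2 3; do python3 -m crank '{"travel":[[0,0,0],[0,0,0],[0,0,0]],"turn":[[0,0,-0.01],[0,0,-0.02],[0,0,-0.02]],"grip":[0,0,0]}' | grep -E "time|width"; python3 st.py; done
```

```text
time: 10.8
width: 0.0137
2.001 tau [ 0.241 -0.889 -0.02 ] F [ 4.8 -0.1  3.6] hd -48.04
tz axis -0.017872700267008653
time: 11.18
width: 0.0137
2.064 tau [ 0.239 -0.896 -0.037] F [5.6 1.8 3.1] hd -51.64
tz axis -0.03446988280024903
time: 11.55
width: 0.0137
2.127 tau [ 0.275 -0.889 -0.002] F [5.  1.3 3.9] hd -55.25
tz axis 0.0007134656088388699
```

```bash
for i in 1 2 3; do python3 -m crank '{"travel":[[0,0,0],[0,0,0]],"turn":[[0,0,-0.01],[0,0,-0.02]],"grip":[0,0]}' | grep -E "time|width"; python3 st.py; done
```

```text
time: 11.8
width: 0.0137
2.19 tau [ 0.281 -0.83   0.07 ] F [5.5 0.7 2.9] hd -58.88
tz axis 0.07262638138680624
time: 12.05
width: 0.0136
2.253 tau [ 0.272 -0.911  0.096] F [5.5 1.2 3.5] hd -62.48
tz axis 0.09832048324145065
time: 12.3
width: 0.0137
2.316 tau [ 0.312 -0.915  0.111] F [6.8 1.6 2.9] hd -66.07
tz axis 0.11412665259783393
```

```bash
for i in 1 2 3 4; do python3 -m crank '{"travel":[[0,0,0],[0,0,0]],"turn":[[0,0,-0.01],[0,0,-0.02]],"grip":[0,0]}' | grep -E "width"; python3 st.py; done
```

```text
width: 0.0137
2.378 tau [ 0.269 -0.91   0.085] F [5.6 0.  2.3] hd -69.67
tz axis 0.08643072405106104
width: 0.0137
2.441 tau [ 0.297 -0.965  0.125] F [5.8 1.1 3.8] hd -73.27
tz axis 0.12759031772144422
width: 0.0137
2.504 tau [ 0.312 -0.998  0.115] F [6.5 0.4 2.7] hd -76.87
tz axis 0.11708841633657255
width: 0.0137
2.567 tau [ 0.382 -0.995  0.121] F [6.4 2.4 2.4] hd -80.47
tz axis 0.12398467225139571
```

```bash
for i in 1 2 3 4; do python3 -m crank '{"travel":[[0,0,0],[0,0,0]],"turn":[[0,0,-0.01],[0,0,-0.02]],"grip":[0,0]}' | grep -E "width"; python3 st.py; done
```

```text
width: 0.0137
2.63 tau [ 0.298 -0.992  0.111] F [ 6.6 -0.   3. ] hd -84.07
tz axis 0.11332121717550064
width: 0.0137
2.693 tau [ 0.278 -1.051  0.134] F [6.7 1.2 3.1] hd -87.67
tz axis 0.13720974102119948
width: 0.0139
2.755 tau [ 0.316 -1.037  0.195] F [7.1 0.9 3.4] hd 268.73
tz axis 0.1971585453200485
width: 0.0141
2.818 tau [ 0.332 -1.088  0.157] F [6.8 1.6 2.8] hd 265.14
tz axis 0.1597698246128327
```

The wrist is near its limit and the cam is not yet firm, so I'll regrip half a turn back.

```bash
python3 -m crank '{"travel":[[0,0,0],[0,0,0],[0,0,0.14],[0,0,0.14],[0,0,0.14],[0,0,0.14],[0,0,0.14],[0,0,0.14]],"turn":[[0,0,0],[0,0,0],[0,0,0],[0,0,0.24],[0,0,0.24],[0,0,0.24],[0,0,0.24],[0,0,0.24]],"grip":[0.5,0.5,0.5,0.5,0.5,0.5,0.5,0.5]}' | grep posi
python3 -m crank '{"travel":[[0,0,0],[0,0,0],[0,0,0],[0,0,0],[0,0,0],[0,0,0],[0,0,0],[0,0,0]],"turn":[[0,0,0.46],[0,0,0.46],[0,0,0.46],[0,0,0.46],[0,0,0.46],[0,0,0.46],[0,0,0.46],[0,0,0.46]],"grip":[0.5,0.5,0.5,0.5,0.5,0.5,0.5,0.5]}' |grep posi
python3 -m crank '{"travel":[[0,0,0],[0,0,0],[0,0,0],[0,0,0],[0,0,0],[0,0,0]],"turn":[[0,0,0.3],[0,0,0.3],[0,0,0.3],[0,0,0.3],[0,0,0.3],[0,0,0.3]],"grip":[0.5,0.5,0.5,0.5,0.5,0.5]}' |grep posi; python3 st.py
python3 - <<'E'
from h import *
im=arm.grab_frame("scene"); cv2.imwrite("pics/s4.png",cv2.resize(im[190:330,210:370],None,fx=4.5,fy=4.5,interpolation=cv2.INTER_CUBIC)[:,:,::-1])
E
```

```text
position: [0.6038, -0.1347, 0.2625]
position: [0.6038, -0.1346, 0.2626]
position: [0.6039, -0.1346, 0.2627]
-0.319 tau [-0.05  -0.047  0.007] F [0.7 0.1 0.7] hd 84.9
tz axis 0.0075801835487060935
```

View pics/s4.png

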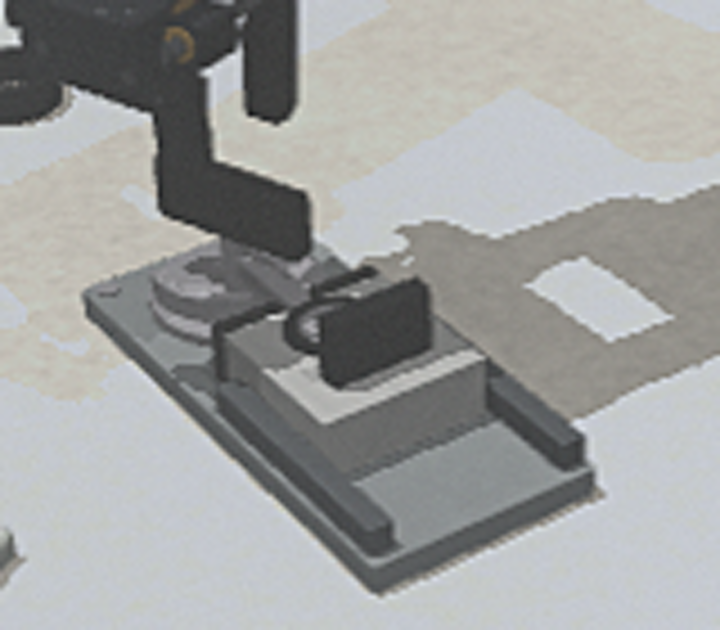

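The cam has turned and the block has moved closer to the seal. The wing (crop (235,205)) stands upright under the open fingers. I'll grip again and keep feeling for firmness.

```bash
python3 -m crank '{"travel":[[0.002,0,-0.07],[0.002,0,-0.14],[0.002,0,-0.14],[0.002,0,-0.14],[0.002,0,-0.14],[0.002,0,-0.14],[0.002,0,-0.14],[0.002,0,-0.14]],"turn":[[0,0,0],[0,0,0],[0,0,0],[0,0,0],[0,0,0],[0,0,0],[0,0,0],[0,0,0]],"grip":[0.5,0.5,0.5,0.1,0,0,0,0]}' 30; python3 st.py
for i in 1 2 3; do python3 -m crank '{"travel":[[0,0,0],[0,0,0]],"turn":[[0,0,-0.01],[0,0,-0.02]],"grip":[0,0]}' | grep -E "width"; python3 st.py; done
```

```text
time: 18.1
position: [0.6048, -0.1347, 0.2214]
ee_rot: [0.001, 0.736, 0.677, 0.0]
ft_force: [2.7, 0.5, 2.7]
width: 0.0135
grasp_force: 30.0
-0.323 tau [-0.013 -0.426 -0.089] F [2.7 0.5 2.7] hd 85.15
tz axis -0.08753456681196632
width: 0.0141
-0.259 tau [ 0.031 -0.648  0.212] F [ 4.3 -0.5  5.7] hd 81.45
tz axis 0.21372614313066013
width: 0.0138
-0.196 tau [ 0.082 -0.666  0.267] F [4.7 0.3 5. ] hd 77.85
tz axis 0.2694912257049135
width: 0.0143
-0.133 tau [ 0.053 -0.697  0.353] F [5.1 0.3 4.4] hd 74.27
tz axis 0.3553182124524264
```

```bash
python3 -m crank '{"travel":[[0,0,0],[0,0,0]],"turn":[[0,0,-0.006],[0,0,-0.012]],"grip":[0,0]}' | grep -E "width"; python3 st.py
```

```text
width: 0.0138
-0.096 tau [ 0.083 -0.663  0.404] F [4.1 1.6 5.5] hd 72.13
tz axis 0.40699674970971456
```

It has come up firm at about 0.41 N m, inside the 0.35–0.5 window. I'll let go and back off upwards.

```bash
python3 -m crank '{"travel":[[0,0,0],[0,0,0],[0,0,0.15],[0,0,0.3],[0,0,0.4],[0,0,0.4],[0,0,0.4],[0,0,0.4]],"turn":[[0,0,0],[0,0,0],[0,0,0],[0,0,0],[0,0,0],[0,0,0],[0,0,0],[0,0,0]],"grip":[0.5,0.5,0.5,0.5,0.5,0.5,0.5,0.5]}'
python3 - <<'E'
from h import *
im=arm.grab_frame("scene"); cv2.imwrite("pics/s5.png",cv2.resize(im[190:330,210:370],None,fx=4.5,fy=4.5,interpolation=cv2.INTER_CUBIC)[:,:,::-1])
for th,z in (("cam",.015),("bolt_head",.035),("block",.015)):
    for q in arm.pinpoint("scene",th)[:1]: print(th,round(q['score'],2),np.round(q['centre'],1),np.round(ray("scene",q['centre'],z),4))
E
```

```text
time: 20.1
position: [0.6045, -0.1346, 0.3391]
ee_rot: [-0.001, 0.808, 0.589, -0.001]
ft_force: [-0.3, 0.1, -0.5]
width: 0.0438
grasp_force: 0.0
cam 0.58 [262.2 255.1] [ 0.6018 -0.1378  0.015 ]
bolt_head 0.81 [261.6 252.2] [ 0.6183 -0.1269  0.035 ]
block 0.8 [278.4 273.8] [ 0.6426 -0.0736  0.015 ]
```

View pics/s5.png

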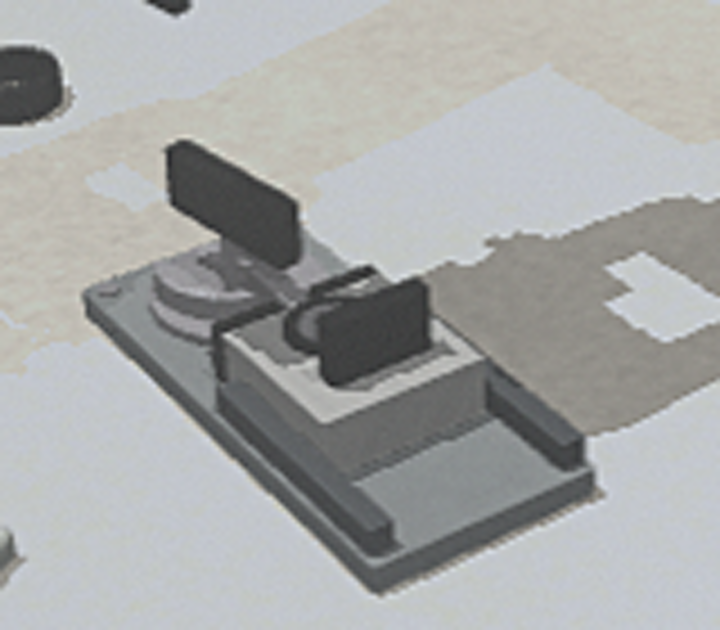

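The block sits tight against the seal (crop (225,350)), the wing is about half a turn round, the gripper is clear, and the cup has not moved. Handing in.

```bash
python3 -c "
from cell import arm; print(arm.close_job())"
```

```text
the job is handed in; nothing more can be done
None
```

I handed in the job at about 20 s of the 64 s limit: the block is drawn up against the seal, with the cam turned about 3 rad and firm at about 0.41 N m, and the gripper is let go and clear; the hand-in gave no verdict back.

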